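Find the offcut box flap that gives and push it open

TASK

Three compartments of the offcut box are full to the top and one still has room. With the fingertips, press gently on the yellow pads of the blue flaps to find the flap that rocks, then push that flap down until it stands fully open, and leave it so with the other flaps shut. Do not force the flaps that stand firm, and do not pick up or shift anything that stands on the box or lies about the bench.

Things in the scene. Friction and masses are not known exactly. Their poses are not given: they have to be found in the camera images.
- box: plywood offcut box screwed to the bench, 176 mm deep (its x, away from the robot at yaw 0), 384 mm wide (its y), 95 mm tall; origin at the centre of its underside. Four identical blue flaps in a row along y, pitch 92 mm, level with its top; 8 mm dividers between; behind them (box x 28 to 88 mm) a ledge on which small things stand. Front wall 12 mm, inner floor 20 mm above the bench
- flap_a (a joint): tip angle of the leftmost (largest y) flap (seen by the robot), rad: 0 shut, about 0.74 fully open, where its front edge meets a cushioned stop. Blue plate 100 mm deep, 80 mm wide, 6 mm thick; its axle (along box y, 92 mm up) has 75 mm of plate in front, 25 mm behind; the front tips down into the box. If free (any one of the four) it yields to about 3 N on the pad and stays where left; over a full compartment it gives 1 to 4 mm (under 0.1 rad at 25 N), then stands firm
- pad_a (a point): centre of the yellow pad (flat 26 mm disc) on top of the leftmost (largest y) flap, 45 mm in front of the axle, 95 mm above the bench when shut; moves with the flap, z out of its top. A fingertip pushed straight down here, 35 to 45 mm deep, takes a free flap to its stop; 14 mm deep tips it by 0.2 rad or more
- flap_b (a joint): tip angle of the second from the left flap (seen by the robot), rad: 0 shut, about 0.74 fully open, where its front edge meets a cushioned stop. Blue plate 100 mm deep, 80 mm wide, 6 mm thick; its axle (along box y, 92 mm up) has 75 mm of plate in front, 25 mm behind; the front tips down into the box. If free (any one of the four) it yields to about 3 N on the pad and stays where left; over a full compartment it gives 1 to 4 mm (under 0.1 rad at 25 N), then stands firm
- pad_b (a point): centre of the yellow pad (flat 26 mm disc) on top of the second from the left flap, 45 mm in front of the axle, 95 mm above the bench when shut; moves with the flap, z out of its top. A fingertip pushed straight down here, 35 to 45 mm deep, takes a free flap to its stop; 14 mm deep tips it by 0.2 rad or more
- flap_c (a joint): tip angle of the third from the left flap (seen by the robot), rad: 0 shut, about 0.74 fully open, where its front edge meets a cushioned stop. Blue plate 100 mm deep, 80 mm wide, 6 mm thick; its axle (along box y, 92 mm up) has 75 mm of plate in front, 25 mm behind; the front tips down into the box. If free (any one of the four) it yields to about 3 N on the pad and stays where left; over a full compartment it gives 1 to 4 mm (under 0.1 rad at 25 N), then stands firm
- pad_c (a point): centre of the yellow pad (flat 26 mm disc) on top of the third from the left flap, 45 mm in front of the axle, 95 mm above the bench when shut; moves with the flap, z out of its top. A fingertip pushed straight down here, 35 to 45 mm deep, takes a free flap to its stop; 14 mm deep tips it by 0.2 rad or more
- flap_d (a joint): tip angle of the rightmost flap (seen by the robot), rad: 0 shut, about 0.74 fully open, where its front edge meets a cushioned stop. Blue plate 100 mm deep, 80 mm wide, 6 mm thick; its axle (along box y, 92 mm up) has 75 mm of plate in front, 25 mm behind; the front tips down into the box. If free (any one of the four) it yields to about 3 N on the pad and stays where left; over a full compartment it gives 1 to 4 mm (under 0.1 rad at 25 N), then stands firm
- pad_d (a point): centre of the yellow pad (flat 26 mm disc) on top of the rightmost flap, 45 mm in front of the axle, 95 mm above the bench when shut; moves with the flap, z out of its top. A fingertip pushed straight down here, 35 to 45 mm deep, takes a free flap to its stop; 14 mm deep tips it by 0.2 rad or more
- screw_jar: small glass screw jar with a red lid, 44 mm across, 50 mm tall, standing on the box's rear ledge; leave alone. Origin: centre of its underside
- tape_roll: roll of grey tape lying flat on the rear ledge, 52 mm across, 24 mm tall; leave alone. Origin: centre of its underside
- oil_can: small can with a green label, 42 mm across, 55 mm tall, standing on the rear ledge; leave alone. Origin: centre of its underside
- screwdriver: orange-handled screwdriver lying on the bench; leave alone. Origin: its underside near mid-length
- hammer: claw hammer lying on the bench; leave alone. Origin: its underside near mid-length
- spray_can: spray can with a red label, 66 mm across, 190 mm tall, standing on the bench; leave alone. Origin: centre of its underside
- mug: white mug, 80 mm across, 90 mm tall, standing on the bench; leave alone. Origin: centre of its underside

How it is judged:
At the end, for the whole second after the job is handed in: One flap stands at more than 0.6 rad (its stop is at about 0.74), the other three at less than 0.1 rad, all at rest, and every bystander is within 30 mm of where it began (((value of joint flap_a above 0.6 rad and value of joint each of flap_b, flap_c, flap_d below 0.1 rad) or (value of joint flap_b above 0.6 rad and value of joint each of flap_a, flap_c, flap_d below 0.1 rad) or (value of joint flap_c above 0.6 rad and value of joint each of flap_a, flap_b, flap_d below 0.1 rad) or (value of joint flap_d above 0.6 rad and value of joint each of flap_a, flap_b, flap_c below 0.1 rad)) and velocity of joint each of flap_a, flap_b, flap_c, flap_d below 0.1 rad/s and distance of each of screw_jar, tape_roll, oil_can, screwdriver, hammer, spray_can, mug from where it was at the start of the episode below 0.03 m); the robot touches nothing.
It fails at once if a bystander is picked up or shifted by more than 30 mm (distance of any of screw_jar, tape_roll, oil_can, screwdriver, hammer, spray_can, mug from where it was at the start of the episode above 0.03 m).
It fails at once if the box or a flap is pressed with more than 60 N (contact force between any of the fingers, the arm and box above 60 N).
It also fails if it takes over 48 s, if anything falls off the work surface, if the arm or the gripper's body presses on something with over 40 N, if the wrist force passes 120 N, or if a joint passes its speed limit or range.

ROBOT

A 7-joint arm with a two-finger parallel gripper is mounted at the origin on the work surface. World frame = base frame: x ahead of the robot, y to its left, z up, the work surface at z = 0. Lengths are in m, angles in rad, forces in N, time in s.
With the tool pointing down it reaches from about 0.4 to 0.925 m from the base axis. Payload 4.1 kg.
Tool frame: the origin (TCP) lies midway between the tips of the shut fingers; the grasp point (between the pads) lies 19 mm behind it; z points along the fingers, y is the line along which they close (so a half turn about z gives the same grasp; the last joint's range is limited). The gripper opens to 85 mm and grips with 20 to 120 N. Pads are 22 mm wide; open, the fingers measure 114 mm over their backs; the gripper's body (76 mm by 85 mm) begins 54 mm behind the grasp point. The pads swing forward as they close: fully open they stand 13 mm farther back than shut.
Start: joints at [1.246, 0.398, 0.045, 1.537, -0.019, 1.207, -0.051], TCP at [0.146, -0.634, 0.231] pointing down, gripper open.
Joint ranges: [-2.82, 2.82], [-0.49, 2.23], [-1.37, 1.46], [0, 2.46], [-1.36, 4.5], [0.23, 2], [-2.94, 2.94]. Speed limits (rad/s): [2.57, 2.57, 3.14, 3.14, 3.14, 3.14, 3.14].

INTERFACE

Orientations are given as a 3x3 rotation matrix whose columns are the frame's x, y, z axes.
In Python, from workcell import bot gives the robot as it stands.
- The arm moves only by the tool step_arm, never from a script. Its argument "motion" is a list of rows, each a list of 3 entries, a list of its own where there are three numbers: the closure in counts, from 0 (fully open) to 255 (shut), then the shift along the tool's x, y, z in m, then the turn, a rotation vector about the tool's x, y, z in degrees. In form: [[fingers, [tx, ty, tz], [rx, ry, rz]], ...]. A call has 1 to 8 rows; each row is the pose to reach, as a shift and turn from the pose commanded when the call began, along the tool's axes at that moment; what a row does not reach only later rows make up. A row lasts 1/8 s, in which the tool goes at most 62.5 mm and 10.7 degrees, less where a joint would pass 70% of its speed; a pose out of reach is approached as far as the arm can. A call with a gripper value outside its range is refused whole. The fingers move at their own pace and stop on an object; "force" is the grip in N (left out, the last holds). Time passes only in rows, so rows that repeat a pose let the fingers close. It gives the time, the measured TCP pose, the force, the opening and the grip force at its end, in the units of the state.
- bot.get_obs(): the state, without advancing time (a new reading comes with each control period).
- bot.capture(name): name is "side" or "top" or "wrist"; returns (picture, depth): 480x640x3 uint8, red, green, blue; 480x640 float32, m along the optical axis (not along the pixel's ray), 0 where there is no reading.
- bot.camera_params(name): a dict with "fx", "fy", "cx", "cy" (pixels), "R" (3x3) and "t" (3): a world point X has camera coordinates R X + t; the wrist camera has in their place "T_tool_cam" (4x4, takes a point from camera to tool coordinates, whose origin is the TCP and whose axes are the flange's). Camera axes: x right, y down, z forward; pixel columns grow to the right and rows downward; lengths in m; the calibration is good to about 2 mm. A picture is of the moment at which its call begins: read the wrist's pose just before it. camera_params takes no time and is no camera call.
- bot.close_job(): hands the job in; it is judged then, once.
Trained networks look in the newest picture that a camera, given by its name, has taken for a name from the list of things; names that differ only in an ending like _2 or _b are one class to them, and where a whole thing is asked for, a point or a joint stands for the part that bears it (a point fixed in the world has none). Each returns a list of dicts, best first, with "conf" (0 to 1); they miss things now and then, are a little off and sometimes report something else, mostly with a low value. They report only what shows in the picture. A call takes as long as a camera call.
- bot.look_for(thing, camera): "bbox" ([left, top, right, bottom] in pixels, round what is visible of it).
The state is a dict: "clock": time; "joints": joint angles; "qvel": joint speeds; "tau": joint torques, N m; "position": TCP position; "tcp_rot": TCP orientation; "ft_force": force on the tool from outside, world axes, zero at the start; "moment": the same for the moment, N m; "finger_gap": finger opening in m; "grip_force": force on a finger pad.
Only numpy, scipy, OpenCV 4.12 (cv2) and the standard library are available. Lean on these libraries where they do the work, as an engineer would, in place of code of your own. Each camera call takes 0.05 s, during which the arm holds its last target. There are 200 camera calls.

## Working session

There is one attempt and no reset: what is moved stays moved. The work goes in short steps, Python scripts to look and compute and a tool call to move; the robot and the scene stay as the last step left them, time stands still between calls to the robot, and variables do not carry over. Pictures are saved under pics/ and viewed, at most 10 in all, crops included, and the job is handed in when it is done.

Besides the shell and the picture viewer there is one more tool, called after "Emit:" by a JSON object that holds its "method" and its "body". step_arm: Moves the arm, as the interface text tells. Its arguments: {"type":"object","properties":{"motion":{"type":"array"},"force":{"type":"number"}},"required":["motion"]}

```bash
mkdir -p pics; cat > h.py <<'E'
import numpy as np, cv2
from workcell import bot
def yellow(cam):
    im,d=bot.capture(cam); p=bot.camera_params(cam)
    hsv=cv2.cvtColor(im,cv2.COLOR_RGB2HSV)
    m=cv2.inRange(hsv,(20,110,90),(35,255,255))
    n,l,s,c=cv2.connectedComponentsWithStats(m)
    out=[]
    for i in range(1,n):
        if s[i,4]<40: continue
        z=np.median(d[(l==i)&(d>0)]) if ((l==i)&(d>0)).any() else 0
        u,v=c[i]; X=p["R"].T@(np.array([(u-p["cx"])/p["fx"]*z,(v-p["cy"])/p["fy"]*z,z])-p["t"])
        out.append((c[i].round(),s[i,4],X.round(4)))
    return im,d,out
E
python3 - <<'E'
from h import *
for c in("top","side"):
    im,d,o=yellow(c); cv2.imwrite(f"pics/{c}1.png",im[:,:,::-1])
    print(c); [print(*x) for x in o]
s=bot.get_obs(); print(s["clock"],s["position"],s["tcp_rot"],s["ft_force"])
E
```

```text
top
[526.  55.] 5386 [ 1.2142 -0.7147 -0.4305]
[304. 111.] 967 [0.8744 0.0511 0.0919]
[245. 236.] 78 [0.5612 0.2061 0.095 ]
[281. 242.] 77 [0.5428 0.1159 0.0945]
[317. 249.] 78 [0.5244 0.0257 0.0954]
[354. 255.] 75 [ 0.5063 -0.0648  0.0948]
side
[264. 153.] 460 [ 0.865  -0.2158  0.1189]
[184. 211.] 768 [0.8774 0.0581 0.0913]
[355. 235.] 64 [ 0.5058 -0.0671  0.094 ]
[323. 254.] 73 [0.5236 0.0238 0.0945]
[288. 275.] 82 [0.5423 0.1133 0.0939]
[251. 297.] 99 [0.5597 0.2041 0.095 ]
0.1 [ 0.14543018 -0.63293417  0.2303614 ] [[ 9.74587040e-01  2.24008575e-01 -5.09882940e-04]
 [ 2.24009124e-01 -9.74585590e-01  1.68546530e-03]
 [-1.19365886e-04 -1.75685106e-03 -9.99998450e-01]] [ 0.44669096 -0.31893639  0.26856407]
```

View pics/top1.png

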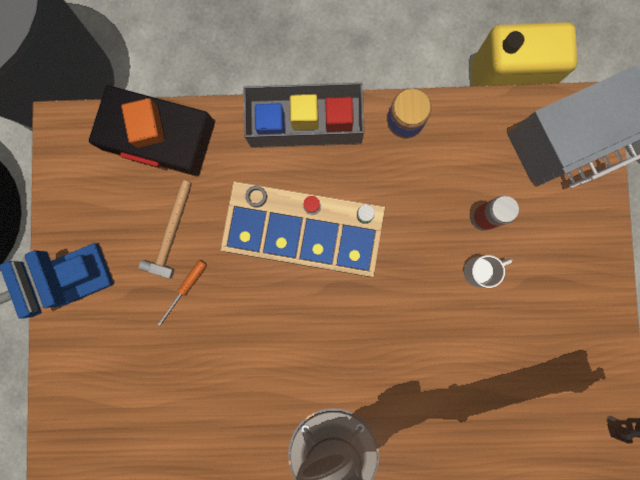

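View pics/side1.png

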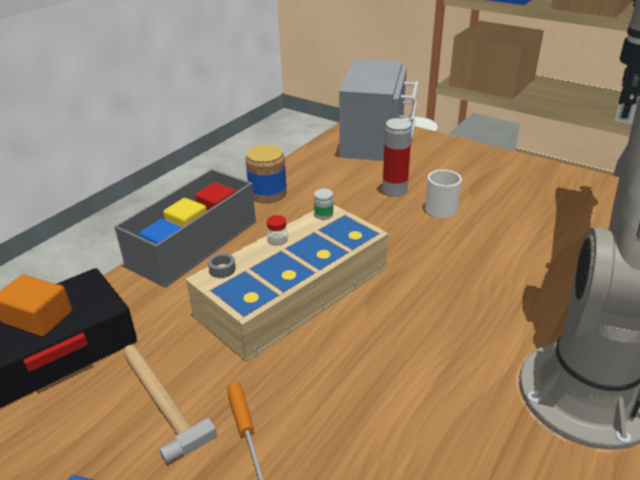

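Emit:
{"method": "step_arm", "body": {"motion": [[255, [0.04, -0.039, 0], [0, 0, 3]], [255, [0.08, -0.078, 0], [0, 0, 6]], [255, [0.12, -0.117, 0], [0, 0, 9]], [255, [0.16, -0.156, 0], [0, 0, 12]], [255, [0.2, -0.195, 0], [0, 0, 15]], [255, [0.24, -0.234, 0], [0, 0, 18]], [255, [0.28, -0.273, 0], [0, 0, 21]], [255, [0.32, -0.312, 0], [0, 0, 24]]]}}

```text
clock: 1.1
position: [0.3881, -0.256, 0.2311]
tcp_rot: [[0.981, -0.194, -0.0], [-0.194, -0.981, -0.0], [-0.0, 0.0, -1.0]]
ft_force: [1.4, -0.7, -0.3]
finger_gap: 0.0
grip_force: 0.0
```

Emit:
{"method": "step_arm", "body": {"motion": [[255, [0.02, -0.052, 0], [0, 0, 0]], [255, [0.04, -0.104, 0], [0, 0, 0]], [255, [0.06, -0.156, 0.02], [0, 0, 0]], [255, [0.079, -0.209, 0.05], [0, 0, 0]], [255, [0.079, -0.209, 0.09], [0, 0, 0]], [255, [0.079, -0.209, 0.12], [0, 0, 0]], [255, [0.079, -0.209, 0.12], [0, 0, 0]]]}}

```text
clock: 1.98
position: [0.5027, -0.0676, 0.1089]
tcp_rot: [[0.981, -0.191, -0.006], [-0.191, -0.982, 0.001], [-0.006, 0.0, -1.0]]
ft_force: [-0.1, 0.7, 0.7]
finger_gap: -0.0003
grip_force: 0.0
```

Emit:
{"method": "step_arm", "body": {"motion": [[255, [0.003, 0, 0.01], [0, 0, 0]], [255, [0.003, 0, 0.014], [0, 0, 0]], [255, [0.003, 0, 0.017], [0, 0, 0]], [255, [0.003, 0, 0.02], [0, 0, 0]], [255, [0.003, 0, 0.02], [0, 0, 0]]]}}

```text
clock: 2.6
position: [0.5086, -0.0686, 0.0939]
tcp_rot: [[0.981, -0.192, 0.001], [-0.192, -0.981, -0.001], [0.001, 0.001, -1.0]]
ft_force: [-6.6, 0.1, 16.5]
finger_gap: 0.0001
grip_force: 8.3
```

Emit:
{"method": "step_arm", "body": {"motion": [[255, [0, 0, -0.018], [0, 0, 0]], [255, [0, -0.046, -0.02], [0, 0, 0]], [255, [0, -0.092, -0.02], [0, 0, 0]], [255, [0, -0.092, -0.012], [0, 0, 0]], [255, [0, -0.092, -0.006], [0, 0, 0]], [255, [0, -0.092, -0.003], [0, 0, 0]], [255, [0, -0.092, 0.0], [0, 0, 0]], [255, [0, -0.092, 0.0], [0, 0, 0]]]}}

```text
clock: 3.6
position: [0.5257, 0.021, 0.0911]
tcp_rot: [[0.981, -0.193, 0.0], [-0.193, -0.981, -0.0], [0.0, 0.0, -1.0]]
ft_force: [0.7, -0.0, 0.2]
finger_gap: -0.0004
grip_force: 0.0
```

Emit:
{"method": "step_arm", "body": {"motion": [[255, [0, -0.003, 0.002], [0, 0, 0]], [255, [0, -0.003, 0.004], [0, 0, 0]], [255, [0, -0.003, 0.004], [0, 0, 0]]]}}

```text
clock: 3.98
position: [0.5268, 0.0249, 0.0874]
tcp_rot: [[0.981, -0.192, 0.001], [-0.192, -0.981, 0.0], [0.001, -0.0, -1.0]]
ft_force: [-0.9, 0.2, 0.7]
finger_gap: -0.0002
grip_force: 0.3
```

Emit:
{"method": "step_arm", "body": {"motion": [[255, [0, 0, 0.003], [0, 0, 0]], [255, [0, 0, 0.006], [0, 0, 0]], [255, [0, 0, 0.006], [0, 0, 0]]]}}

```text
clock: 4.35
position: [0.5259, 0.0252, 0.0809]
tcp_rot: [[0.981, -0.192, -0.001], [-0.192, -0.981, 0.0], [-0.001, -0.0, -1.0]]
ft_force: [0.4, -0.0, 0.3]
finger_gap: -0.0002
grip_force: 0.1
```

Emit:
{"method": "step_arm", "body": {"motion": [[255, [0, 0, 0.005], [0, 0, 0]], [255, [0, 0, 0.01], [0, 0, 0]], [255, [0, 0, 0.015], [0, 0, 0]], [255, [0, 0, 0.019], [0, 0, 0]], [255, [0, 0, 0.022], [0, 0, 0]], [255, [0, 0, 0.022], [0, 0, 0]]]}}

```text
clock: 5.1
position: [0.5268, 0.0248, 0.0624]
tcp_rot: [[0.981, -0.192, 0.0], [-0.192, -0.981, -0.002], [0.0, 0.002, -1.0]]
ft_force: [-8.7, -0.9, 27.9]
finger_gap: 0.0003
grip_force: 12.9
```

```bash
python3 - <<'E'
from h import *
im,d,o=yellow("side"); cv2.imwrite("pics/side2.png",cv2.resize(im[150:350,150:450,::-1],(780,520)))
[print(*x) for x in o]; print(bot.get_obs()["ft_force"],bot.get_obs()["position"])
E
```

```text
[264. 153.] 455 [ 0.8646 -0.2153  0.1189]
[184. 211.] 767 [0.8774 0.0581 0.0912]
[355. 235.] 65 [ 0.5054 -0.0663  0.094 ]
[288. 275.] 82 [0.5422 0.1134 0.0941]
[251. 297.] 98 [0.56   0.2038 0.0947]
[-7.69917248 -1.73726439 28.22666449] [0.52675859 0.02482999 0.06240169]
```

View pics/side2.png

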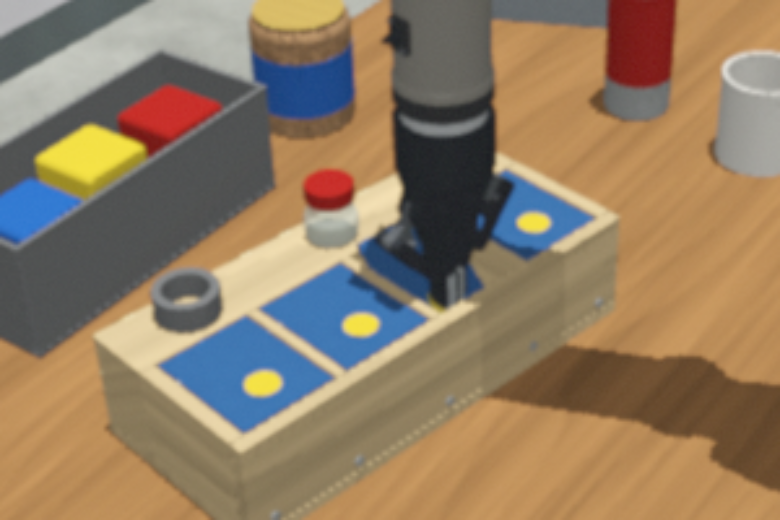

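Emit:
{"method": "step_arm", "body": {"motion": [[255, [0, 0, -0.02], [0, 0, 0]], [255, [0, 0, -0.06], [0, 0, 0]], [255, [0, 0, -0.12], [0, 0, 0]], [255, [-0.06, 0, -0.15], [0, 0, 0]], [255, [-0.12, 0, -0.17], [0, 0, 0]], [255, [-0.12, 0, -0.17], [0, 0, 0]]]}}

```text
clock: 5.9
position: [0.4057, 0.0483, 0.2298]
tcp_rot: [[0.982, -0.19, 0.001], [-0.19, -0.982, -0.002], [0.001, 0.002, -1.0]]
ft_force: [0.7, -0.4, -0.0]
finger_gap: 0.0
grip_force: 0.0
```

```bash
python3 - <<'E'
from h import *
im,d,o=yellow("top"); cv2.imwrite("pics/top2.png",cv2.resize(im[170:290,200:400,::-1],(780,468)))
[print(*x) for x in o]
p=bot.camera_params("top"); v,u=np.mgrid[0:480,0:640]
P=np.stack([(u-p["cx"])/p["fx"]*d,(v-p["cy"])/p["fy"]*d,d],-1).reshape(-1,3); W=(P-p["t"])@p["R"]
ex=np.array([.98,-.199]); ey=np.array([.199,.98])
for n,c in dict(a=(.5612,.2061),b=(.5428,.1159),c=(.5244,.0257),d=(.5063,-.0648)).items():
    q=W[:,:2]-c; a=q@ex; b=q@ey
    m=(abs(b)<.028)&(a>-.018)&(a<.05)&(W[:,2]>.02)&(W[:,2]<.13)
    k=np.polyfit(a[m],W[m,2],1); print(n,m.sum(),"angle",np.arctan(k[0]).round(3))
E
```

```text
[526.  55.] 5382 [ 1.2142 -0.7146 -0.4305]
[304. 111.] 969 [0.8743 0.0511 0.0919]
[245. 236.] 78 [0.5612 0.206  0.0954]
[281. 242.] 78 [0.5427 0.116  0.0954]
[318. 246.] 62 [0.5337 0.024  0.0651]
[354. 255.] 71 [ 0.5064 -0.0643  0.0941]
a 608 angle -0.002
b 611 angle 0.001
c 628 angle 0.734
d 620 angle 0.014
```

View pics/top2.png

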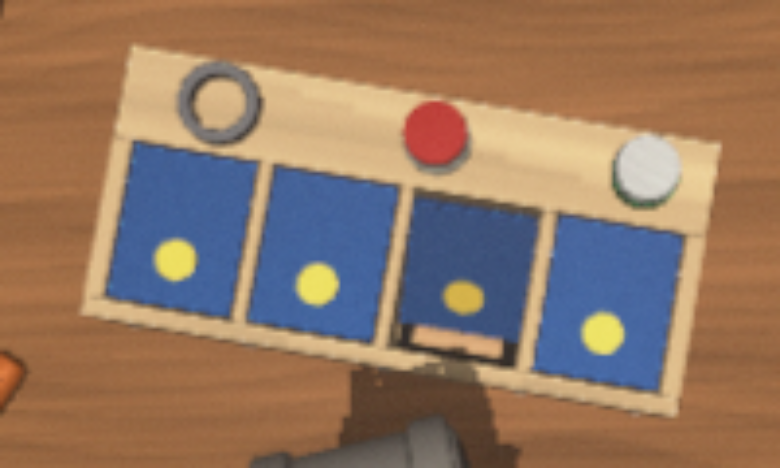

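The picture shows flap c tipped open, its pad at crop pixel (463,297) and its angle 0.734 rad. The other three flaps are shut and the things on the ledge have not moved.

```bash
python3 -c "
from workcell import bot
print(bot.close_job())"
```

```text
the job is handed in; nothing more can be done
None
```

Flap c (third from the left) was the one that rocked; it now stands fully open at about 0.73 rad, the other three are shut (under 0.02 rad; I pressed only d, which stood firm), and the job is handed in.

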